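# Run a brass shade along the inspection slide and brake it at the microscope

## Robot

A 6-joint arm with a two-finger parallel gripper is mounted at the origin on the work surface. World frame = base frame: x ahead of the robot, y to its left, z up, the work surface at z = 0. Lengths are in mm, angles in rad, forces in N, time in s.
With the tool pointing down it reaches from about 375 to 900 mm from the base axis. Payload 3.1 kg.
Tool frame: the origin (TCP) lies at the very end of the fingers, on their centre line; the grasp point (between the pads) lies 19 mm behind it; z points along the fingers, y is the line along which they close (so a half turn about z gives the same grasp; the last joint's range is limited). The gripper opens to 87 mm and grips with 3 to 60 N. Pads are 19 mm wide; open, the fingers measure 117 mm over their backs; the gripper's body (75 mm by 190 mm) begins 51 mm behind the grasp point.
Start: joints at [1.01, 0.527, 1.433, -0, 1.181, -0.178], TCP at [232.828, 579.989, 222.548] pointing down, gripper open.
Joint ranges: [-3.08, 3.08], [-0.75, 2.2], [0.22, 2.44], [-1.43, 4.57], [0, 2.65], [-2.85, 2.85]. Speed limits (rad/s): [2.79, 2.79, 3.14, 3.14, 3.14, 3.14].

## Interface

Orientations are given as a 3x3 rotation matrix whose columns are the frame's x, y, z axes.
In Python, from station import ctrl, viewer gives the robot as it stands. The module is installed in compiled form; this text tells all that it offers. Calls block until the motion is done:
- ctrl.move_pose(position, orientation): joint-space move of the TCP to a pose.
- ctrl.line_to(position, ori=None, rate=150, f_stop=None): straight line of the TCP; ori=None keeps the orientation; rate is the mean speed in mm/s. With f_stop (N) it stops when the force on the tool has changed by that much, and returns True; else False.
- ctrl.set_joints(angles): joint-space move.
- ctrl.gripper_to(opening, effort=None): opening from 0.0 (shut) to 1.0 (fully open); effort is the grip in N (None keeps the last); returns when the fingers have stopped.
- ctrl.wait(seconds).
- ctrl.ik(position, orientation): joint angles nearest the present ones, or None.
- viewer.capture(name): name is "scene" or "top" or "wrist"; returns the picture (420x560x3 uint8, red, green, blue); there is no depth.
- viewer.calibration(name): a dict with "fovy" (degrees; the focal length in pixels is half the picture's height over the tangent of half this angle, whatever the lens; pixels are square), "cx", "cy" (the principal point, pixels), "extrinsics" (4x4, takes a point from world to camera coordinates). Camera axes: x right, y down, z forward; pixel columns grow to the right and rows downward; lengths in mm; the calibration is good to about 2 mm. The wrist camera is an equidistant fisheye: a pixel r from the principal point sees the ray r / f radians off the axis. A picture is of the moment at which its call begins: read the wrist's pose just before it. calibration takes no time and is no camera call; for the wrist camera it gives the pose at the moment of the call.
A pose or a line that the arm cannot do raises ctrl.IKError and nothing moves.
- ctrl.hand_in(): hands the job in; it is judged then, once.
Readings, each from a call of its own:
- ctrl.get_clock(): time.
- ctrl.get_joint_pos(): joint angles.
- ctrl.get_dq(): joint speeds.
- ctrl.get_tau(): joint torques, N m.
- ctrl.get_position(): TCP position.
- ctrl.get_ee_rot(): TCP orientation.
- ctrl.get_wrist_force(): force on the tool from outside, world axes, zero at the start.
- ctrl.get_wrist_torque(): the same for the moment, N m.
- ctrl.get_width(): opening from 0.0 (shut) to 1.0 (fully open).
- ctrl.get_grip_force(): force on a finger pad.
Only numpy, scipy, OpenCV 4.12 (cv2) and the standard library are available. Lean on these libraries where they do the work, as an engineer would, in place of code of your own. Each camera call takes 0.05 s, during which the arm holds its last target. There are 200 camera calls.

## Task

Send the carriage with the brass shade along the slide to the inspection microscope, and brake it so that it comes to rest with its index line (on the white tongue) at the red pointer and stays there when you let go. It runs almost free on ball bushes: push and slow it only with light touches of the fingers on the sprung yellow buffers, do not grip it or press hard, and never let it run into the red end stop. Do not touch the shade, which stands loose on the felt, and leave the other things on the bench alone.

Things in the scene. Friction and masses are not known exactly. Their poses are not given: they have to be found in the camera images.
- rail: the slide: a flat aluminium base plate 110 mm wide and 920 mm long, fixed on the bench, with two steel shafts (up to 26 mm high) and a grey block 74 mm high at its -y end (face at y = -0.445 m). Origin under the middle of the plate, at bench height. Its y axis is the direction of travel, from the start to the microscope and the red end stop; x points across, away from the robot.
- carriage: blue carriage on ball bushes; deck 120 (x) x 140 mm (y), top 80 mm above the bench, grey felt on it to 84 mm. Origin at bench height on the rail's centre line under the deck's middle; axes parallel to the rail's. About 2.5 kg with buffers and shade, give or take a quarter. Nearly free: drag 0.15 N per m/s and 0.015 N dry friction: it coasts far. At rest at the start.
- index_line (a point): the carriage's index line, drawn on a white tongue 20 mm wide on the deck's far (+x) edge, 66 mm from the rail's centre line and 80 mm above the bench, at carriage y = 0. It slides only along the rail's y, from rail y = -0.33 m to +0.255 m, where its buffers meet the end blocks.
- buffer_front: front (+y) sprung buffer of the carriage: yellow box with a black rubber face, 110 mm wide, 36 to 68 mm above the bench, standing out 45 mm from the deck. Origin at the centre of its face, 52 mm above the bench, at carriage y = +0.115 m when free. It slides in up to 40 mm against a 30 N/m spring with very little damping: the carriage bounces off what it meets.
- buffer_rear: the rear (-y) sprung buffer, the same as the front one: origin at the centre of its rubber face, 52 mm above the bench, at carriage y = -0.115 m when free; 40 mm stroke, 30 N/m. Push here to set the carriage going.
- stop_face (a point): middle of the face of the red end stop at the rail's +y end: a fixed block 85 mm wide, 74 mm high, at rail y = +0.370 m; frame parallel to the rail's.
- pointer_tip (a point): tip of the red pointer of the microscope, the mark: 72 mm beyond the rail's centre line (+x), 75 mm above the bench; frame parallel to the rail's. The carriage is at the mark when its index line's y along the rail equals the pointer's.
- microscope: the inspection microscope on its stand beyond the rail, fixed: grey foot 100 x 130 mm, steel column, black barrel with a white ring light that faces the rail at 130 mm height, 128 mm from the rail's centre line; 204 mm high in all. Origin at bench height, 150 mm beyond the rail's centre line, level with the pointer along y.
- shade: the brass lamp shade on the carriage: a hollow cone 112 mm across at the foot, 54 mm at the top, 98 mm high, 0.35 kg, standing loose in the middle of the felt. Origin at the centre of its foot, 84 mm above the bench.
- second_shade: another such brass shade standing on the bench beyond the rail, 112 mm across, 98 mm high. Origin at the centre of its foot.
- square: a small engineer's square lying on the bench on the robot's side of the rail: blue stock 22 x 100 x 18 mm, steel blade reaching 141 mm along its x. Origin under the middle of the stock.
- disc: a brass disc lying on the bench on the robot's side of the rail, 76 mm across, 5 mm thick. Origin at the centre of its underside.

How it is judged:
By the outcome, as a careful person would: the job done as asked, in the order asked, and still so for the second after the job is handed in, with the robot touching nothing.
It also fails if it takes over 35 s, if anything falls off the work surface, if the arm or the gripper's body presses on something with over 40 N, if the wrist force passes 120 N, or if a joint passes its speed limit or range.

## Working session

There is one attempt and no reset: what is moved stays moved. The work goes in short steps, each a Python script; the robot and the scene stay as the last script left them, time stands still between calls to the robot, and variables do not carry over. Pictures are saved under pics/ and viewed, at most 10 in all, crops included, and the job is handed in when it is done.

```bash
mkdir -p pics; ls; python3 - <<'E'
from station import ctrl, viewer
import cv2, numpy as np
for n in ("scene","top"):
    im=viewer.capture(n); cv2.imwrite(f"pics/{n}0.png",im[:,:,::-1])
    c=viewer.calibration(n); print(n,c["fovy"],c["cx"],c["cy"],np.round(c["extrinsics"],4).tolist())
print(ctrl.get_clock(),ctrl.get_position(),ctrl.get_ee_rot(),ctrl.get_width())
E
```

```text
pics
scene 57.1581920069693 281.2809403115857 214.35222868949253 [[-0.3815, 0.9242, 0.0174, 195.4539], [0.6398, 0.2776, -0.7166, -276.0596], [-0.6672, -0.2622, -0.6972, 1342.2374], [0.0, 0.0, 0.0, 1.0]]
top 52.46387038056784 280.35632738180584 209.66677292437748 [[0.0214, -0.9995, 0.0212, 3.7941], [-0.9853, -0.0247, -0.1689, 508.5153], [0.1693, -0.0172, -0.9854, 1032.9914], [0.0, 0.0, 0.0, 1.0]]
0.1 [232.49098809 579.42585852 221.65452361] [[-9.27996784e-01  3.72586778e-01 -1.03022137e-03]
 [ 3.72588066e-01  9.27995263e-01 -1.71026715e-03]
 [ 3.18817627e-04 -1.97097061e-03 -9.99998007e-01]] 1.0017453905167863
```

View pics/scene0.png

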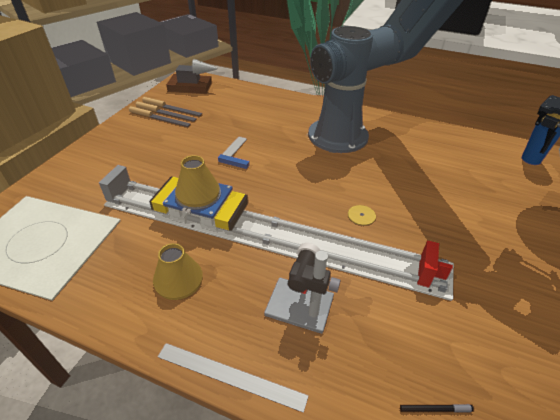

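View pics/top0.png

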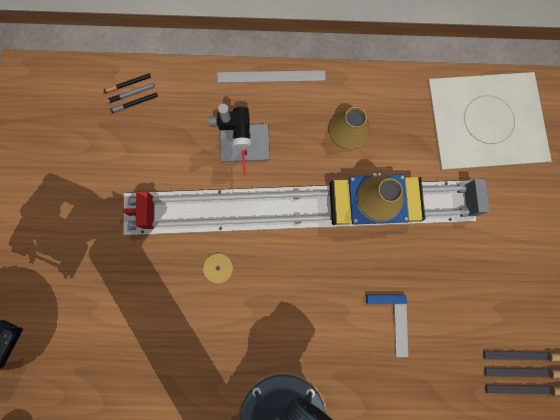

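The scene picture shows the rail along world y, with the carriage near the grey block. In the top picture +y is to the left: red stop at about (145,208), pointer tip about (244,175), carriage about (378,200), disc (218,268), square (390,310). I'll zoom in for exact pixels.

```bash
python3 - <<'E'
import cv2
im=cv2.imread("pics/top0.png")
a=cv2.resize(im[135:240,120:320],None,fx=4,fy=4,interpolation=cv2.INTER_CUBIC)[:300]
b=cv2.resize(im[160:235,310:510],None,fx=4,fy=4,interpolation=cv2.INTER_CUBIC)[:300]
import numpy as np
cv2.imwrite("pics/crop0.png",np.vstack([a,b]))
E
```

```text
(no output)
```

View pics/crop0.png

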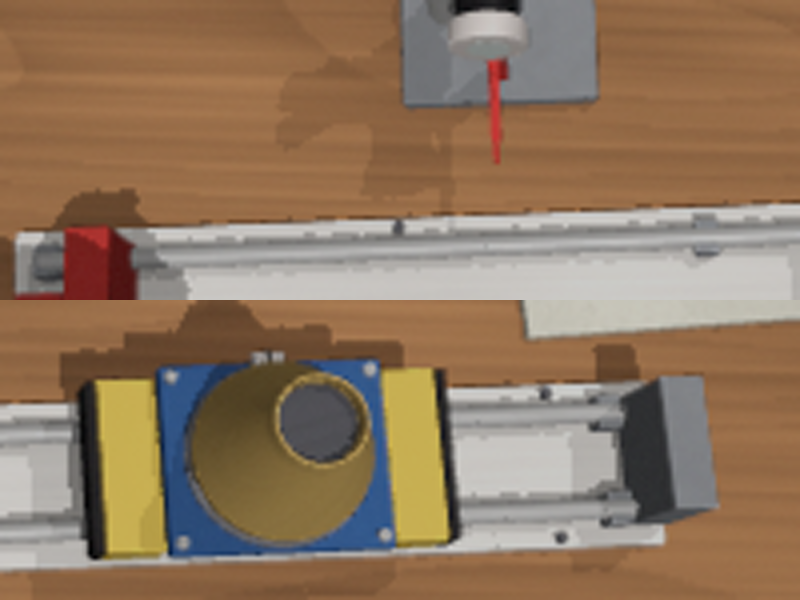

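```bash
cat > h.py <<'E'
import cv2, numpy as np
from station import ctrl, viewer
CAL=viewer.calibration("top")
E_=np.array(CAL["extrinsics"]); R,t=E_[:3,:3],E_[:3,3]; C=-R.T@t
F=210/np.tan(np.radians(CAL["fovy"]/2))
def unproj(uv,z):
    uv=np.atleast_2d(np.asarray(uv,float))
    d=np.c_[(uv[:,0]-CAL["cx"])/F,(uv[:,1]-CAL["cy"])/F,np.ones(len(uv))]@R
    return C+d*((z-C[2])/d[:,2])[:,None]
def blue(im):
    hsv=cv2.cvtColor(im,cv2.COLOR_RGB2HSV)
    m=((hsv[...,0]>100)&(hsv[...,0]<125)&(hsv[...,1]>130)&(hsv[...,2]>50)).astype(np.uint8)
    m[:140]=0; m[250:]=0
    return m
def deck(im,e,n):
    """rail y of deck front/rear edges; e = rail y unit vector (world xy), n = rail x unit"""
    v,u=np.nonzero(blue(im)); rows=np.unique(v)
    f=[];r=[]
    for k in rows:
        c=u[v==k]
        if len(c)<4: continue
        f.append(unproj((c.min()-.5,k),80)[0,:2]@e); r.append(unproj((c.max()+.5,k),80)[0,:2]@e)
    f,r=np.array(f),np.array(r)
    f=f[np.abs(f-np.median(f))<4];r=r[np.abs(r-np.median(r))<4]
    return f.mean(),r.mean()
E
python3 - <<'E'
from h import *
im=cv2.imread("pics/top0.png")[:,:,::-1].copy()
A=lambda x,y:(120+x/4-.4,135+y/4-.4); B=lambda x,y:(310+x/4-.4,160+(y-300)/4-.4)
print("C",C,F)
print("tip",unproj(A(497,163),75)); print("tongue",unproj(B(268,357),80))
d=unproj([B(158,368),B(380,360),B(393,548),B(166,556)],80);print("deck",d.round(1),d.mean(0))
print("grey top",unproj([B(660,377),B(703,377),B(717,508),B(669,523)],74).round(1))
print("plate end",unproj([B(663,543),B(660,383),A(15,233)],8).round(1))
print("stop top",unproj([A(65,228),A(109,228)],74).round(1))
for e in [d[0]-d[1], (d[0]+d[3]-d[1]-d[2])]:
    e=e[:2]/np.linalg.norm(e[:2]);print("dir",e,np.degrees(np.arctan2(-e[0],e[1])))
    n=np.array([e[1],-e[0]])
    print(deck(im,e,n),unproj(A(497,163),75)[0,:2]@e,unproj(A(497,163),75)[0,:2]@n,unproj(B(268,357),80)[0,:2]@e, d[:,:2].mean(0)@n)
E
```

```text
C [ 326.06220882   34.15109332 1103.71671911] 426.1765595660917
tip [[586.85976626 108.5082533   75.        ]]
tongue [[ 598.263184   -221.01338912   80.        ]]
deck [[ 589.4 -152.4   80. ]
 [ 598.2 -291.    80. ]
 [ 480.2 -295.7   80. ]
 [ 471.9 -156.6   80. ]] [ 534.93351738 -223.90128263   80.        ]
grey top [[ 593.6 -469.2   74. ]
 [ 594.3 -496.5   74. ]
 [ 511.1 -500.2   74. ]
 [ 500.9 -469.6   74. ]]
plate end [[ 498.7 -497.2    8. ]
 [ 606.6 -501.2    8. ]
 [ 548.5  425.1    8. ]]
stop top [[539.1 371.4  74. ]
 [539.8 344.6  74. ]]
dir [-0.06357688  0.99797694] 3.645145570899937
(np.float64(-188.10663287551017), np.float64(-325.5739424965497)) 70.97801969677973 592.571132444842 -258.6019756020292 519.6163707975988
dir [-0.0616247   0.99809939] 3.533074072747306
(np.float64(-187.08988243852292), np.float64(-324.5552150680368)) 72.1369621724127 592.4311647572018 -257.4611209467933 520.11896804248
```

```bash
cat >> h.py <<'E'
TH=np.radians(3.6)
e=np.array([-np.sin(TH),np.cos(TH)]); n=np.array([np.cos(TH),np.sin(TH)])
N0=520.; TIP=71.6   # rail centre line (along n), pointer tip (along e)
def ori(s): 
    y=np.r_[s*n,0]; z=np.array([0,0,-1.]); return np.c_[np.cross(y,z),y,z]
OR=ori(1)
def P(ye,z,off=-15): # TCP world position at coordinate ye along e
    return list(ye*e+(N0+off)*n)+[z]
def idx(cap=None):
    t=ctrl.get_clock(); f,r=deck(viewer.capture("top"),e,n); return t,(f+r)/2,f-r
E
python3 - <<'E'
from h import *
im=cv2.imread("pics/top0.png")[:,:,::-1].copy()
print(deck(im,e,n))
for s in (1,-1):
  for a in [(-400,44),(-400,240),(100,260),(50,44),(250,44),(250,240)]:
    q=ctrl.ik(P(*a),ori(s)); print(s,a,None if q is None else np.round(q,2))
f=[]
for i in range(8): f.append(ctrl.get_wrist_force())
print(np.round(f,3),ctrl.get_clock())
# launch sim: min-jerk finger push D over T then hold
def sim(D,T,m,k=30,dt=.001):
    x=v=0;mc=0
    for i in range(4000):
        s=min(i*dt/T,1);p=D*(10*s**3-15*s**4+6*s**5);c=max(0,p-x);mc=max(mc,c)
        a=(k*c-(.15*v+.015)*(v>0))/m;v=max(0,v+a*dt);x+=v*dt
        if i*dt>T*.5 and c==0:break
    return v,x,mc,i*dt
for D,T in [(.03,.3),(.04,.6),(.05,.8),(.06,1.)]:
    print(D,T,[np.round(sim(D,T,m),3).tolist() for m in (1.9,2.5,3.1)])
E
```

```text
(np.float64(-187.6971433725384), np.float64(-325.16371986570533))
1 (-400, 44) [-0.78  0.78  1.51 -0.    0.86 -0.84]
1 (-400, 240) [-0.78  0.54  1.36 -0.    1.24 -0.84]
1 (100, 260) [ 0.04  0.33  1.66 -0.    1.15 -0.02]
1 (50, 44) [-0.06  0.67  1.86 -0.    0.61 -0.12]
1 (250, 44) [ 0.32  0.71  1.72 -0.    0.71  0.26]
1 (250, 240) [ 0.32  0.42  1.57 -0.    1.15  0.26]
-1 (-400, 44) [-0.78  0.78  1.51 -0.    0.86  2.3 ]
-1 (-400, 240) [-0.78  0.54  1.36 -0.    1.24  2.3 ]
-1 (100, 260) None
-1 (50, 44) None
-1 (250, 44) None
-1 (250, 240) None
[[-0.688  0.279 -0.223]
 [-0.688  0.279 -0.223]
 [-0.688  0.279 -0.223]
 [-0.688  0.279 -0.223]
 [-0.688  0.279 -0.223]
 [-0.688  0.279 -0.223]
 [-0.688  0.279 -0.223]
 [-0.688  0.279 -0.223]] 0.1
0.03 0.3 [[0.113, 0.03, 0.026, 0.555], [0.099, 0.03, 0.027, 0.614], [0.089, 0.03, 0.027, 0.666]]
0.04 0.6 [[0.14, 0.04, 0.026, 0.705], [0.125, 0.04, 0.029, 0.764], [0.114, 0.04, 0.03, 0.816]]
0.05 0.8 [[0.162, 0.05, 0.027, 0.805], [0.148, 0.05, 0.03, 0.864], [0.137, 0.05, 0.032, 0.915]]
0.06 1.0 [[0.176, 0.06, 0.026, 0.903], [0.164, 0.06, 0.03, 0.963], [0.154, 0.06, 0.033, 1.015]]
```

```bash
python3 - <<'E'
from h import *
T=lambda s:print(s,round(ctrl.get_clock(),2),np.round(ctrl.get_position(),1))
ctrl.gripper_to(0.0);T("closed")
ctrl.move_pose(P(60,260,-60),OR);T("mid")
ctrl.move_pose(P(-400,200),OR);T("above")
F0=np.array([ctrl.get_wrist_force()[:2]]);print(F0)
ctrl.line_to(P(-392,46),rate=200);T("down")
ctrl.wait(.1);f=[]
for i in range(10): ctrl.wait(.02);f.append(ctrl.get_wrist_force())
f=np.array(f);print(f.mean(0).round(3),f.std(0).round(3));
im=viewer.capture("top");cv2.imwrite("pics/top1.png",im[100:300,240:560,::-1].repeat(2,0).repeat(2,1))
print(deck(im,e,n));T("x")
im=viewer.capture("scene");cv2.imwrite("pics/scene1.png",im[120:320,60:360,::-1].repeat(2,0).repeat(2,1))
E
```

```text
closed 1.62 [232.8 580.  222.5]
mid 3.58 [455.4  89.4 260. ]
above 5.28 [ 529.6 -366.   200.3]
[[ 0.02293398 -0.47249034]]
down 6.2 [ 529.6 -360.    47.1]
[-0.322  0.041 -0.042] [0.438 0.334 0.372]
(np.float64(-187.5445093045169), np.float64(-204.2195216899433))
x 6.52 [ 529. -360.   47.]
```

View pics/scene1.png

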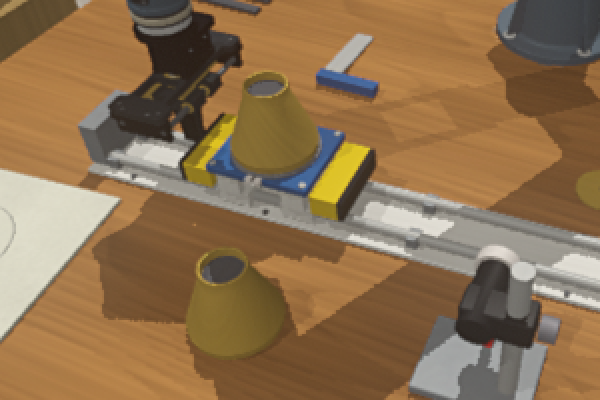

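The gripper is behind the rear buffer with a clear gap, and the shade is clear. Next: launch, cross over to the front, and track.

```bash
cat >> h.py <<'E'
LOG="log.txt"
def track(k=1):
    out=[]
    for _ in range(k):
        t=ctrl.get_clock(); im=viewer.capture("top")
        try: f,r=deck(im,e,n)
        except Exception: f=r=np.nan
        ok=abs(f-r-137.4)<3
        out.append((t,(f+r)/2 if ok else f-68.7,f-r))
        print(np.round(out[-1],2))
        open(LOG,"a").write("%f %f %f\n"%out[-1])
    return np.array(out)
E
python3 - <<'E'
from h import *
T=lambda s:print(s,round(ctrl.get_clock(),2),np.round(np.array(ctrl.get_position())[:2]@e,1),np.round(ctrl.get_position(),1))
ctrl.line_to(P(-384,46),rate=60);T("near")
ctrl.line_to(P(-350,46),rate=60);T("pushed")
track(4)
ctrl.line_to(P(-352,215),rate=350);T("up");track(2)
E
```

```text
near 6.85 -383.2 [ 527.9 -350.7   45.9]
pushed 7.57 -349.9 [ 526.  -317.5   46. ]
[7.57  nan  nan]
[7.62  nan  nan]
[7.67  nan  nan]
[7.72  nan  nan]
up 8.4 -352.0 [ 525.9 -319.6  215.7]
[   8.4  -148.84   19.84]
[   8.45 -144.02   22.05]
  return _methods._mean(a, axis=axis, dtype=dtype,
  ret = ret.dtype.type(ret / rcount)
h.py:25: RuntimeWarning: Mean of empty slice.
  return f.mean(),r.mean()
```

```bash
python3 - <<'E' 2>&1 | grep -v -i warn
from h import *
T=lambda s:print(s,round(ctrl.get_clock(),2),np.round(np.array(ctrl.get_position())[:2]@e,1),np.round(ctrl.get_position(),1))
ctrl.line_to(P(130,215),rate=520);T("across");im=track(1)
E
```

```text
across 9.62 129.1 [495.5 160.5 214.3]
[  9.62 -45.   135.7 ]
```

```bash
python3 - <<'E' 2>&1 | grep -v -i warn
from h import *
T=lambda s:print(s,round(ctrl.get_clock(),2),np.round(np.array(ctrl.get_position())[:2]@e,1),np.round(ctrl.get_position(),1))
ctrl.line_to(P(168,46),rate=350);T("down");im=track(2)
im=viewer.capture("top");cv2.imwrite("pics/top2.png",im[100:300,80:400,::-1].repeat(2,0).repeat(2,1))
E
cat log.txt
```

```text
down 10.31 166.7 [494.5 198.1  46.3]
[ 10.31   7.12 136.04]
[ 10.36  10.67 135.91]
7.566700 nan nan
7.616700 nan nan
7.666700 nan nan
7.716700 nan nan
8.400000 -148.838341 19.836570
8.450000 -144.017709 22.047820
9.616700 -45.003250 135.698591
10.308300 7.124664 136.041403
10.358300 10.671154 135.907492
```

View pics/top2.png

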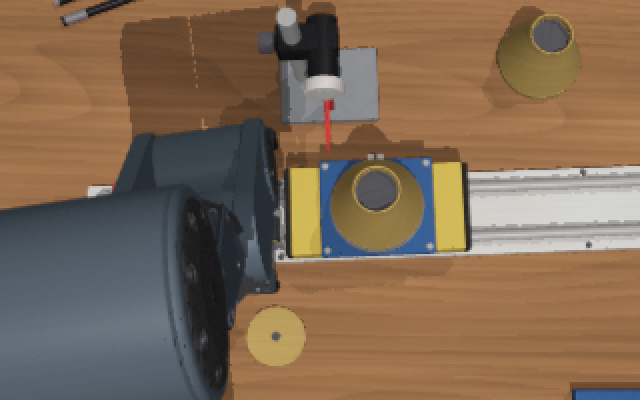

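In the crop the carriage is approaching, with its tongue at (376,155) and the pointer tip at (328,150). The finger is ahead of the front buffer. I'll optimise the retreating brake in simulation, since the clock stands still.

```bash
cat > brake.py <<'E'
import numpy as np
from scipy.optimize import minimize
rng=np.random.default_rng(0)
def samples(K):
    return dict(m=2.55+.25*rng.standard_normal(K),v=.0705+.002*rng.standard_normal(K),
      x=.0179+.0008*rng.standard_normal(K),off=.0015*rng.standard_normal(K),lag=.03+.02*rng.standard_normal(K),shape=rng.random(K)<.5)
def sim(p,S,tcp0=.168,dt=.004,tend=3.):
    w,D,T=p; x=S["x"].copy();v=S["v"].copy();vs=None
    for i in range(int(tend/dt)):
        s=np.clip((i*dt-w-S["lag"])/T,0,1)
        mj=10*s**3-15*s**4+6*s**5
        tr=np.where(s<.25,s*s/.375,np.where(s<.75,(s-.125)/.75,1-(1-s)**2/.375))
        pf=tcp0+D*np.where(S["shape"],mj,tr)-.0095-.115+S["off"]
        c=np.clip(x-pf,0,.04)
        f=-30*c; fr=.015+.15*abs(v)
        vn=v+f/S["m"]*dt; dv=fr/S["m"]*dt
        v=np.sign(vn)*np.maximum(abs(vn)-dv,0); x=x+v*dt
    return x,v,c
if __name__=="__main__":
    S=samples(60); best=[]
    for w in (.2,.3,.4,.5,.6,.7,.8):
      for D in (.015,.02,.03,.04,.05):
        for T in (.4,.5,.6,.8,1.,1.2,1.4):
          x,v,c=sim((w,D,T),S); best.append((np.sqrt(np.mean((x-.0716)**2+(.3*v)**2)),w,D,T,x.mean(),x.std(),v.mean(),v.std(),c.mean()))
    for b in sorted(best)[:10]: print(np.round(b,4).tolist())
    r=minimize(lambda p:(lambda o:np.sqrt(np.mean((o[0]-.0716)**2+(.3*o[1])**2)))(sim(p,S)),sorted(best)[0][1:4],method="Nelder-Mead",options=dict(maxfev=120))
    print(r.x,r.fun)
E
python3 brake.py
```

```text
[0.0035, 0.2, 0.03, 1.2, 0.0699, 0.003, -0.001, 0.0023, 0.0]
[0.005, 0.3, 0.03, 1.0, 0.0683, 0.0035, -0.0028, 0.004, 0.0]
[0.0067, 0.4, 0.03, 0.8, 0.0668, 0.0042, -0.0045, 0.0051, 0.0]
[0.007, 0.5, 0.03, 0.6, 0.0666, 0.0045, -0.004, 0.005, 0.0]
[0.0075, 0.6, 0.03, 0.4, 0.0667, 0.0056, -0.0023, 0.004, 0.0]
[0.0079, 0.2, 0.04, 1.2, 0.0715, 0.0063, -0.0141, 0.0065, 0.0]
[0.0084, 0.4, 0.04, 0.8, 0.0738, 0.0066, -0.0136, 0.0086, 0.0001]
[0.0085, 0.2, 0.04, 1.4, 0.0771, 0.0063, -0.0021, 0.0036, 0.0001]
[0.0085, 0.5, 0.04, 0.6, 0.0762, 0.0062, -0.0086, 0.0078, 0.0002]
[0.0085, 0.5, 0.04, 0.5, 0.0734, 0.0065, -0.0146, 0.0087, 0.0001]
[0.14618375 0.03192225 1.32046635] 0.0029108255340968684
```

```bash
python3 - <<'E' 2>&1 | grep -v -i warn
from h import *
import cv2
im=cv2.imread("pics/top2.png")[::2,::2,::-1]; full=np.zeros((420,560,3),np.uint8); full[100:300,80:400]=im
f,r=deck(full,e,n); print("10.408",(f+r)/2,f-r)
open(LOG,"a").write("10.4083 %f %f\n"%((f+r)/2,f-r))
track(2)
L=np.loadtxt(LOG); L=L[L[:,2]>130]; tn=ctrl.get_clock()
# fit x = x0+v0 s+.5 a s^2 with a=-.0105 about now
s=L[:,0]-tn; y=L[:,1]+.5*.0100*1e3*s**2
p,c=np.polyfit(s,y,1,cov=True); print("now",tn,"x,v",p[::-1],np.sqrt(np.diag(c)),"res",y-np.polyval(p,s),np.array(ctrl.get_position())[:2]@e)
E
```

```text
10.408 14.255066873854961 136.0361984354102
[ 10.46  17.85 135.93]
[ 10.51  21.32 135.99]
now 10.5583 x,v [24.79724207 69.42863065] [0.04336445 0.01791561] res [ 0.00655935 -0.00292041 -0.04036194 -0.01538047  0.046562    0.00554146] 167.64042568476745
```

```bash
sed -i 's/v=.0705+.002/v=.0694+.0007/; s/x=.0179+.0008/x=.0248+.0005/; s/(.2,.3,.4,.5,.6,.7,.8)/(0.,.05,.1,.15,.2,.3)/; s/(.015,.02,.03,.04,.05)/(.026,.03,.034,.038)/; s/(.4,.5,.6,.8,1.,1.2,1.4)/(.9,1.,1.1,1.2,1.3,1.4,1.5)/' brake.py; python3 brake.py
```

```text
[0.003, 0.1, 0.03, 1.2, 0.0704, 0.0027, -0.0006, 0.0015, 0.0]
[0.003, 0.05, 0.03, 1.3, 0.0705, 0.0027, -0.0003, 0.0011, 0.0]
[0.0037, 0.0, 0.034, 1.4, 0.0742, 0.0026, -0.0012, 0.002, 0.0]
[0.0038, 0.15, 0.03, 1.1, 0.0697, 0.0032, -0.0014, 0.0024, 0.0]
[0.0039, 0.1, 0.034, 1.3, 0.0727, 0.0037, -0.001, 0.0018, 0.0]
[0.004, 0.05, 0.034, 1.4, 0.073, 0.0037, -0.0005, 0.0009, 0.0]
[0.0041, 0.0, 0.03, 1.4, 0.0692, 0.0033, -0.0002, 0.001, 0.0]
[0.0042, 0.05, 0.034, 1.3, 0.0734, 0.0037, -0.0025, 0.0032, 0.0001]
[0.0043, 0.0, 0.034, 1.5, 0.0729, 0.0041, -0.0, 0.0001, 0.0]
[0.0044, 0.15, 0.034, 1.2, 0.0728, 0.0042, -0.0015, 0.0025, 0.0]
[0.05573279 0.03138264 1.3013683 ] 0.002511137783979423
```

```bash
python3 - <<'E' 2>&1 | grep -v -i warn
from h import *
ctrl.wait(.055)
ctrl.line_to(P(199.4,46),rate=24.1)
print(ctrl.get_clock(),np.array(ctrl.get_position())[:2]@e)
track(3)
im=viewer.capture("top");cv2.imwrite("pics/top3.png",cv2.resize(im[130:250,190:340,::-1],None,fx=5,fy=5,interpolation=cv2.INTER_CUBIC))
print(ctrl.get_clock())
E
```

```text
12.0667 199.26423181631387
[ 12.07  73.9  136.31]
[ 12.12  74.05 136.1 ]
[ 12.17  74.08 135.93]
12.2667
```

View pics/top3.png

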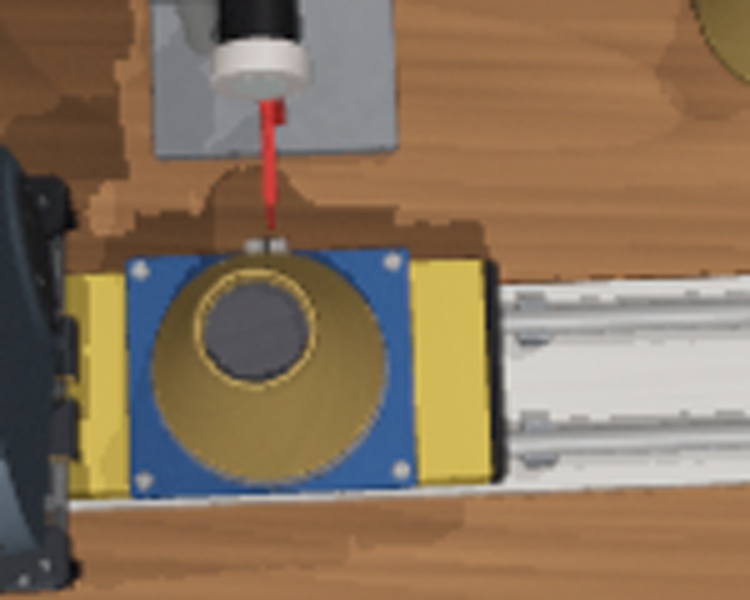

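```bash
python3 - <<'E' 2>&1 | grep -v -i warn
from h import *
im=cv2.imread("pics/top3.png").astype(int)[2::5,2::5]   # back to native approx
for r in range(46,52): print(r+130,[int(x) for x in im[r,46:62].sum(1)//3])
print("red-ness");
for r in range(36,48): print(r+130,[int(x) for x in (im[r,48:60,2]-im[r,48:60,1])])
for uv,z in [((190+266/5-.4,130+247/5-.4),80),((190+271/5-.4,130+230/5-.4),75)]: 
    w=unproj(uv,z)[0]; print(uv,w, w[:2]@e, w[:2]@n)
E
```

```text
176 [79, 79, 80, 79, 80, 79, 78, 77, 77, 79, 78, 78, 78, 78, 79, 80]
177 [82, 82, 82, 83, 88, 87, 76, 62, 80, 87, 102, 74, 81, 81, 80, 82]
178 [84, 84, 91, 125, 142, 139, 109, 69, 142, 142, 139, 93, 80, 81, 80, 82]
179 [79, 79, 89, 129, 149, 145, 114, 70, 149, 150, 145, 95, 78, 76, 77, 78]
180 [64, 64, 71, 98, 118, 106, 93, 66, 106, 107, 106, 93, 70, 69, 71, 70]
181 [65, 68, 69, 74, 79, 75, 75, 69, 75, 76, 77, 77, 72, 74, 72, 72]
red-ness
166 [33, 34, 35, 41, 83, 142, 134, 63, 35, 38, 46, 46]
167 [35, 35, 36, 41, 83, 142, 136, 70, 34, 35, 40, 45]
168 [34, 34, 35, 39, 83, 142, 136, 72, 34, 33, 34, 39]
169 [34, 34, 35, 35, 64, 143, 137, 72, 34, 34, 34, 34]
170 [35, 34, 34, 34, 52, 119, 118, 54, 35, 34, 34, 34]
171 [34, 33, 33, 32, 39, 84, 95, 35, 34, 34, 34, 33]
172 [32, 32, 30, 30, 38, 76, 89, 31, 31, 30, 32, 31]
173 [32, 31, 31, 32, 37, 76, 89, 30, 31, 32, 31, 31]
174 [33, 32, 32, 32, 35, 60, 89, 31, 32, 32, 31, 32]
175 [33, 34, 33, 32, 33, 50, 80, 32, 32, 32, 31, 32]
176 [33, 34, 33, 33, 34, 36, 39, 33, 34, 33, 33, 34]
177 [33, 33, 28, 28, 22, 23, 22, 22, 21, 30, 36, 35]
(242.79999999999998, 179.0) [576.27854116 110.39650446  80.        ] 73.99383318200918 582.0732409635211
(243.79999999999998, 175.6) [586.21926579 108.60908858  75.        ] 71.58576109266026 591.8821170733085
```

The index line is at about (266,247) in the crop and the pointer tip at (271,230). The carriage is almost at rest, about 2.5 mm past the mark. I'll ease it back with very small touches on the front buffer, watching the camera.

```bash
python3 - <<'E' 2>&1 | grep -v -i warn
from h import *
a=track(3); x0=a[:,1].mean(); p=199.4
for i in range(5):
    p-=.8; ctrl.line_to(P(p,46),rate=8)
    print("p",p); a=track(3)
    if a[:,1].mean()<x0-.3: break
E
```

```text
[ 12.27  74.17 135.79]
[ 12.32  74.13 135.82]
[ 12.37  74.07 135.94]
p 198.6
[ 12.67  73.   136.14]
[ 12.72  72.59 136.07]
[ 12.77  72.19 135.83]
```

```bash
python3 - <<'E' 2>&1 | grep -v -i warn
from h import *
ctrl.line_to(P(215,46),rate=150)
track(2)
ctrl.line_to(P(215,215),rate=350)
track(1)
ctrl.line_to(P(-110,215),rate=400)
print(ctrl.get_clock(),np.array(ctrl.get_position())[:2]@e);track(1)
E
```

```text
[ 13.08  70.21 136.07]
[ 13.12  69.95 135.91]
[ 13.81  67.6  136.22]
14.8167 -108.62161009718052
[ 14.82  67.47 136.07]
```

```bash
python3 - <<'E' 2>&1 | grep -v -i warn
from h import *
ctrl.line_to(P(-85,46),rate=350)
ctrl.line_to(P(-63.5,46),rate=60)
print(ctrl.get_clock()); a=track(3); x0=a[:,1].mean(); p=-63.5; tgt=71.5; H=list(a)
while ctrl.get_clock()<25:
    h=np.array(H[-4:]); h=h[h[:,0]>h[-1,0]-.25]
    v=np.polyfit(h[:,0],h[:,1],1)[0] if len(h)>2 else 0
    x=h[-2:,1].mean()+v*.025
    pred=x+max(v,0)*.1+max(v,0)**2/11.4
    print("x %.2f v %.1f pred %.2f p %.1f"%(x,v,pred,p))
    if pred>tgt-.2 and x>x0+.4: break
    if v<1.5:
        p+=1.0 if x<x0+.25 else .5
        ctrl.line_to(P(p,46),rate=10); H=[]; k=4
    else: k=1
    H+=list(track(k))
ctrl.line_to(P(-85,46),rate=150)
track(2); ctrl.wait(.6); track(2); print(ctrl.get_clock())
E
```

```text
return _methods._mean(a, axis=axis, dtype=dtype,
  ret = ret.dtype.type(ret / rcount)
  return f.mean(),r.mean()
16.0167
[16.02   nan   nan]
[16.07   nan   nan]
[16.12   nan   nan]
x nan v nan pred nan p -63.5
[16.17   nan   nan]
x nan v nan pred nan p -63.5
[16.22   nan   nan]
x nan v nan pred nan p -63.5
[16.27   nan   nan]
x nan v nan pred nan p -63.5
[16.32   nan   nan]
x nan v nan pred nan p -63.5
[16.37   nan   nan]
x nan v nan pred nan p -63.5
[16.42   nan   nan]
x nan v nan pred nan p -63.5
[16.47   nan   nan]
x nan v nan pred nan p -63.5
[16.52   nan   nan]
x nan v nan pred nan p -63.5
[16.57   nan   nan]
x nan v nan pred nan p -63.5
[16.62   nan   nan]
x nan v nan pred nan p -63.5
[16.67   nan   nan]
x nan v nan pred nan p -63.5
[16.72   nan   nan]
x nan v nan pred nan p -63.5
[16.77   nan   nan]
x nan v nan pred nan p -63.5
[16.82   nan   nan]
x nan v nan pred nan p -63.5
[16.87   nan   nan]
x nan v nan pred nan p -63.5
[16.92   nan   nan]
x nan v nan pred nan p -63.5
[16.97   nan   nan]
x nan v nan pred nan p -63.5
[17.02   nan   nan]
x nan v nan pred nan p -63.5
[17.07  
[... 6799 characters left out ...]
3.5
[24.02   nan   nan]
x nan v nan pred nan p -63.5
[24.07   nan   nan]
x nan v nan pred nan p -63.5
[24.12   nan   nan]
x nan v nan pred nan p -63.5
[24.17   nan   nan]
x nan v nan pred nan p -63.5
[24.22   nan   nan]
x nan v nan pred nan p -63.5
[24.27   nan   nan]
x nan v nan pred nan p -63.5
[24.32   nan   nan]
x nan v nan pred nan p -63.5
[24.37   nan   nan]
x nan v nan pred nan p -63.5
[24.42   nan   nan]
x nan v nan pred nan p -63.5
[24.47   nan   nan]
x nan v nan pred nan p -63.5
Traceback (most recent call last):
  File "h.py", line 40, in track
    t=ctrl.get_clock(); im=viewer.capture("top")
                           ~~~~~~~~~~~~~~^^^^^^^
ValueError: 200 camera calls are used up
```

The rear approach blocked the top view, and my loop used up all the camera calls. The carriage is at rest about 4 mm short, and the finger is still clear of it. I'll fit a model to the logged motion to get the contact offsets and friction, then plan a slow blind push.

```bash
cat > fit.py <<'E'
import numpy as np
from scipy.optimize import least_squares
mj=lambda s:10*s**3-15*s**4+6*s**5
trp=lambda s:s*s/.375 if s<.25 else ((s-.125)/.75 if s<.75 else 1-(1-s)**2/.375)
def run(x,v,t0,t1,p0,segs,side,q,shape,out,dt=.002,k=30.):
    """mm units; segs: (t_start,dur,target); side +1 finger in front, -1 behind"""
    m,fr,vi,df,dr,tau=q; pos=p0; f=shape; ts=np.arange(t0,t1,dt); xs=np.empty(len(ts)); cmax=0
    for i,t in enumerate(ts):
        cmd=p0
        for (a,d,g,s0) in segs:
            if t>=a: cmd=s0+(g-s0)*f(min((t-a)/d,1))
        pos+=(cmd-pos)*min(1,dt/max(tau,dt))
        c=max(0,x+124.5+df-pos) if side>0 else max(0,pos-(x-124.5+dr))
        cmax=max(cmax,c)
        F=-side*k*c/1e3
        vn=v+F/m*dt*1e3; dv=(fr+vi*abs(v)/1e3)/m*dt*1e3
        v=0. if abs(vn)<=dv else vn-np.sign(vn)*dv
        x+=v*dt; xs[i]=x
    return np.interp(out,ts,xs),x,v,cmax
A=np.array([[8.4,-148.84,2],[8.45,-144.02,2],[9.6167,-45.0,.2],[10.3083,7.12,.1],[10.3583,10.67,.1],[10.4083,14.26,.1],[10.4583,17.85,.1],[10.5083,21.32,.1]])
B=np.array([[12.0667,73.9],[12.1167,74.05],[12.1667,74.08],[12.2667,74.17],[12.3167,74.13],[12.3667,74.07],[12.667,73.],[12.717,72.59],[12.767,72.19],[13.08,70.21],[13.125,69.95],[13.81,67.6],[14.817,67.47]])
prior=np.array([2.5,.015,.15,0,0,.03]); sg=np.array([.4,.002,.02,2.5,2.5,.02])
def res(q,shape):
    a=run(-256.43,0,6.85,10.6,-384,[(6.85,.567,-350,-384),(7.767,.3,-420,-350)],-1,q,shape,A[:,0])[0]
    b=run(24.80,69.43,10.5583,14.9,168,[(10.6167,1.303,199.4,168),(12.4167,.1,198.6,199.4),(12.8167,.11,215,198.6)],1,q,shape,B[:,0])[0]
    return np.r_[(a-A[:,1])/A[:,2]/2,(b-B[:,1])/.15,(q-prior)/sg]
if __name__=="__main__":
  for name,sh in (("mj",mj),("trap",trp)):
   for d0 in (0.,2.):
    r=least_squares(res,prior+[0,0,0,d0,d0/2,0],x_scale=sg,args=(sh,),diff_step=1e-3*np.ones(6)+0,max_nfev=40)
    try: sd=np.sqrt(np.diag(np.linalg.inv(r.jac.T@r.jac)))
    except Exception: sd=0
    print(name,round(r.cost,1),np.round(r.x,4).tolist(),np.round(sd,3)); print(np.round(r.fun,1).tolist())
E
time python3 fit.py; python3 -c "
from h import *
print(ctrl.get_clock(),np.array(ctrl.get_position()),np.array(ctrl.get_position())[:2]@e)"
```

```text
mj 11.2 [2.8269, 0.0121, 0.1862, 2.4797, -2.3038, 0.0019] [0.032 0.    0.011 0.051 0.283 0.02 ]
[-0.2, -0.2, -1.6, -0.4, 0.0, 0.2, 0.2, 0.7, -0.6, -0.4, 0.2, 0.0, 0.1, 0.0, -0.4, 0.3, 0.9, 1.5, 1.7, 1.3, -0.9, 0.8, -1.4, 1.8, 1.0, -0.9, -1.4]
mj 1664.8 [2.5692, 0.0179, 0.1333, -2.2484, -5.9149, 0.1187] [0.211 0.002 0.017 0.871 1.797 0.016]
[-0.4, -0.4, -0.5, 0.1, 0.3, 0.1, -0.2, -0.0, -12.1, -13.0, -13.2, -13.8, -13.5, -13.1, -6.0, -3.3, -0.6, 12.6, 14.3, 30.0, 30.9, 0.2, 1.4, -0.8, -0.9, -2.4, 4.4]
trap 1649.1 [2.4495, 0.0144, 0.1446, 0.3233, -1.7678, 0.0293] [0.201 0.002 0.018 0.864 1.226 0.018]
[-0.1, -0.1, -0.0, 0.1, 0.2, 0.0, -0.3, -0.1, -11.9, -12.9, -13.1, -13.7, -13.5, -13.1, -5.9, -3.2, -0.5, 12.7, 14.4, 30.1, 30.9, -0.1, -0.3, -0.3, 0.1, -0.7, -0.0]
trap 1649.1 [2.4494, 0.0144, 0.1446, 0.3224, -1.768, 0.0294] [0.201 0.002 0.018 0.882 1.226 0.018]
[-0.1, -0.1, -0.0, 0.1, 0.2, 0.0, -0.3, -0.1, -11.9, -12.9, -13.1, -13.7, -13.5, -13.1, -5.9, -3.2, -0.5, 12.7, 14.4, 30.1, 30.9, -0.1, -0.3, -0.3, 0.1, -0.7, -0.0]
24.5167 [508.00166561 -31.67689934  45.99724804] -63.51208071876465
real	0m16.635s
user	0m16.582s
sys	0m0.274s
```

The fit is very good, with residuals around 0.2 mm. The finger's half-depth comes out at about 11.9 mm, the same at front and rear, so the finger is about 4 mm from the rear buffer. I'll design the slow push from that.

```bash
cat > plan.py <<'E'
from fit import *
def final(F,T,q,k=30.):
    o=run(67.47,0,0,T+2.0,-63.5,[(0,T,F,-63.5),(T+.17,.15,-85,F)],-1,q,mj,[T+.15,T+1.9],k=k); return o[0]
q0=np.array([2.83,.0121,.186,2.48,-2.35,.01])
for T in (4.,5.,6.,7.):
    for F in (-56.5,-56,-55.5,-55,-54.5):
        x=final(F,T,q0)
        s=[final(F,T,q0+d)[1] for d in np.array([[0,0,0,0,.7,0],[0,0,0,0,-.7,0],[.2,0,0,0,0,0],[0,.003,0,0,0,0],[0,-.002,0,0,0,0]])]
        print(T,F,x.round(2),np.round(s,2))
E
python3 plan.py
```

```text
4.0 -56.5 [72.21 72.26] [70.89 73.46 72.41 71.68 72.82]
4.0 -56 [73.27 73.37] [72.01 74.54 73.57 72.66 74.06]
4.0 -55.5 [74.34 74.51] [73.18 75.64 74.78 73.66 75.35]
4.0 -55 [75.42 75.69] [74.39 76.76 76.02 74.68 76.68]
4.0 -54.5 [76.51 76.9 ] [75.63 77.91 77.29 75.74 78.03]
5.0 -56.5 [71.38 71.38] [70.38 72.21 71.51 70.98 71.77]
5.0 -56 [72.2 72.2] [71.23 72.98 72.37 71.71 72.68]
5.0 -55.5 [73.03 73.03] [72.1  73.76 73.25 72.44 73.61]
5.0 -55 [73.87 73.87] [72.99 74.54 74.14 73.19 74.55]
5.0 -54.5 [74.73 74.73] [73.9  75.34 75.04 73.94 75.51]
6.0 -56.5 [70.76 70.76] [69.99 71.36 70.87 70.48 71.04]
6.0 -56 [71.38 71.38] [70.66 71.94 71.53 71.04 71.73]
6.0 -55.5 [72.01 72.01] [71.34 72.52 72.2  71.6  72.43]
6.0 -55 [72.65 72.65] [72.02 73.1  72.87 72.17 73.13]
6.0 -54.5 [73.29 73.29] [72.71 73.68 73.54 72.73 73.84]
7.0 -56.5 [70.3 70.3] [69.69 70.76 70.4  70.11 70.5 ]
7.0 -56 [70.8 70.8] [70.24 71.21 70.92 70.56 71.05]
7.0 -55.5 [71.3 71.3] [70.78 71.66 71.45 71.01 71.6 ]
7.0 -55 [71.79 71.79] [71.32 72.16 71.97 71.45 72.15]
7.0 -54.5 [72.29 72.29] [71.86 72.71 72.5  71.89 72.69]
```

```bash
cat >> plan.py <<'E'
print("two-stage")
def final2(F,T,q):
    return run(67.47,0,0,T+2.0,-61.,[(0,T,F,-61.),(T+.17,.15,-85,F)],-1,q,mj,[T-1,T+.15,T+1.9])[0]
for F in (-55.5,-55.,-54.5):
    print(F,final2(F,6.5,q0).round(2),[round(final2(F,6.5,q0+np.array(d))[2],2) for d in ([0,0,0,0,.7,0],[0,0,0,0,-.7,0],[.2,0,0,0,0,0],[0,.003,0,0,0,0],[0,-.002,0,0,0,0])])
E
python3 plan.py | sed -n '/two/,$p'
```

```text
two-stage
-55.5 [70.61 71.23 71.23] [np.float64(70.25), np.float64(72.02), np.float64(71.19), np.float64(71.13), np.float64(71.27)]
-55.0 [71.11 71.79 71.79] [np.float64(70.8), np.float64(72.54), np.float64(71.75), np.float64(71.7), np.float64(71.82)]
-54.5 [71.63 72.34 72.34] [np.float64(71.37), np.float64(73.05), np.float64(72.3), np.float64(72.25), np.float64(72.37)]
```

```bash
python3 - <<'E'
from h import *
pe=lambda:np.array(ctrl.get_position())[:2]@e
ctrl.line_to(P(-61,46),rate=20); print(ctrl.get_clock(),pe())
ctrl.line_to(P(-55.2,46),rate=5.8/6.5); print(ctrl.get_clock(),pe())
ctrl.line_to(P(-85,46),rate=150); print(ctrl.get_clock(),pe())
ctrl.wait(.4); ctrl.hand_in(); print(ctrl.get_clock())
E
```

```text
24.7917 -60.80618195724517
26.875 -55.21573864085568
27.225 -85.3748468339629
the job is handed in; nothing more can be done
the job is handed in; nothing more can be done
```

```bash
cat > p2.py <<'E'
from fit import *
q0=np.array([2.83,.0121,.186,2.48,-2.35,.01])
for d in (0,.7,-.7): print(d,run(67.47,0,0,4,-61.,[(0,1.933,-55.2,-61.),(2.09,.2,-85,-55.2)],-1,q0+[0,0,0,0,d,0],mj,[1.93,2.1,2.9,3.9])[0].round(2))
E
python3 p2.py
```

```text
0 [73.47 74.69 78.66 79.77]
0.7 [71.99 73.09 76.5  77.19]
-0.7 [74.94 76.23 80.51 81.9 ]
```

I handed the job in, but the carriage probably missed the mark: my model puts it about 6–10 mm past the pointer and possibly still creeping at hand-in. I had braked it to about 2.5 mm past, then over-corrected to about 4 mm short. The arm then blocked the top camera and my loop used up every camera call. The last blind push ran about three times faster than I commanded (2 s instead of 6.5 s), and the script handed in without checking. As far as I saw, it never reached the end stop and I touched only the buffers.

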